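# Screw the lid on the packed storage jar

### The job

Close the open white jar standing in the foam of the packing carton with its own lid, the larger grey one with a bar grip that lies on the table. Set the lid level on the neck, turn it gently backwards (anticlockwise seen from above) until it drops into its thread, then screw it clockwise fully down until it is snug, and let go. Never force it down or against a stop, and leave everything else where it is.

Things in the scene. Friction and masses are not known exactly. Their poses are not given: they have to be found in the camera images.
- lid: The jar's lid: grey, round, 68 mm across, 43 mm high in all, 60 g; starts on the table, open side down. Origin: centre of its underside (skirt's edge); z up, x along the bar. Skirt 19 mm high, bore 62 mm; top plate from 19 to 23 mm; on it the bar grip, 50 mm long (x), 14 mm thick (y), from 23 to 43 mm.
- lid_grip (a point): Middle of the lid's bar grip, 33 mm above the lid's origin, on its axis.
- lid_lugs (a point): Point on the lid's axis, 4.2 mm above its origin, level with the two round lugs (4.4 mm thick) that point inwards from the skirt, one under each end of the bar (+x and -x), tips 25.5 mm from the axis. The lid turned by half a turn is the same lid.
- jar: The open white jar in the carton, body 82 mm across. Origin: centre of the rim of its mouth, 155 mm above the table; z up, axes turned as the carton's. Neck 47 mm across at the rim, 59 mm over the thread. Contact with the lid must stay below 35 N in all: push down with 4 to 8 N; 0.1 to 0.2 N m makes it snug, 0.3 N m can be too much.
- jar_ledge (a point): On the axis, 6 mm below the rim: two ledges (the thread's top) carry the lugs. Two gaps half a turn apart, 11 mm wide, part them. On each gap's anticlockwise side stands a tooth 4.5 mm above the ledge: lugs turned clockwise on the ledge jam on it; turned anticlockwise (from above) they drop into the gaps. The lid's origin is then 8 mm below the rim on the ledge, 16 mm in the gaps.
- jar_home (a point): On the jar's axis, 19 mm below the rim: where the lid's origin is when screwed home, its plate on the rim, about 1.2 to 1.6 rad clockwise of the gaps; the thread falls 3.6 mm per rad, with 1 mm of play. The neck's own turn is not exactly known: the line through the two gaps lies within 0.7 rad, either way, of this point's x axis.
- jar_foot (a point): Middle of the jar's underside in the foam, 94 mm below the rim. The foam lets the whole jar sink about 1.1 mm per N pushed down (20 mm at most) and rise again by itself, and twist about its axis 0.17 rad per N m. Friction of the parts is about 0.6.
- carton: Open cardboard carton filled with grey foam, 240 x 240 x 85 mm high, foam top 55 mm above its underside. Origin: centre of its underside; the jar stands at (-40, -40) mm in its frame. It does not move.
- small_lid: Bystander: grey lid like the right one but only 47 mm across, bar 34 mm long; it fits nothing here. Origin: centre of its underside. It may lie in any of three places with the lid and the tape roll.
- tape_roll: Bystander: cardboard-brown roll of tape lying flat, 100 mm across, 48 mm high. Origin: centre of its underside.
- closed_jar: Bystander: small closed white jar standing on the foam, 56 mm across, 90 mm high, at about (65, 65) mm in the carton's frame. Origin: centre of its underside.
- parcel: Bystander: small cardboard parcel, 100 x 75 x 60 mm. Origin: centre of its underside.
- sorting_tray: Bystander: clear tray with six compartments, 150 x 100 x 25 mm. Origin: centre of its underside.
- mug: Bystander: blue mug, 76 mm across, 90 mm high. Origin: centre of its underside.
- pen_box: Bystander: grey flat case, 130 x 30 x 18 mm. Origin: centre of its underside.

How it is judged:
By the outcome, as a careful person would: the job done as asked, in the order asked, and still so for the second after the job is handed in, with the robot touching nothing.
It also fails if it takes over 72 s, if anything falls off the work surface, if the arm or the gripper's body presses on something with over 40 N, if the wrist force passes 120 N, or if a joint passes its speed limit or range.

### The arm

A 6-joint arm with a two-finger parallel gripper is mounted at the origin on the work surface. World frame = base frame: x ahead of the robot, y to its left, z up, the work surface at z = 0. Lengths are in mm, angles in rad, forces in N, time in s.
With the tool pointing down it reaches from about 375 to 925 mm from the base axis. Payload 5.7 kg.
Tool frame: the origin (TCP) lies at the very end of the fingers, on their centre line; the grasp point (between the pads) lies 19 mm behind it; z points along the fingers, y is the line along which they close (so a half turn about z gives the same grasp; the last joint's range is limited). The gripper opens to 85 mm and grips with 20 to 120 N. Pads are 22 mm wide; open, the fingers measure 114 mm over their backs; the gripper's body (76 mm by 85 mm) begins 54 mm behind the grasp point. The pads swing forward as they close: fully open they stand 13 mm farther back than shut.
Start: joints at [-1.348, 0.359, 1.51, -0, 1.272, -0.115], TCP at [198.831, -566.065, 231.267] pointing down, gripper open.
Joint ranges: [-2.97, 2.97], [-1.01, 2.36], [0.21, 2.38], [-0.96, 4.11], [0.2, 2.71], [-2.98, 2.98]. Speed limits (rad/s): [2.39, 2.39, 3.14, 3.14, 3.14, 3.14].

### API

Orientations are given as a 3x3 rotation matrix whose columns are the frame's x, y, z axes.
In Python, from bench import r, viewer gives the robot as it stands. The module is installed in compiled form; this text tells all that it offers.
- The arm moves only by the tool arm_command, never from a script. Its argument "plan" is a list of rows, each a list of 3 entries, a list of its own where there are three numbers: the shift along the tool's x, y, z in cm, then the turn about the tool's z in degrees, then the finger opening in cm, from 0 to 8.54. In form: [[[dx, dy, dz], twist, hand], ...]. A call has 1 to 12 rows; each row shifts and turns the commanded pose from where the row before left it, along the tool's axes as they then stand; what a row does not reach is not made up. A row lasts 1/8 s, in which the tool goes at most 62.5 mm and 10.7 degrees, less where a joint would pass 70% of its speed; a pose out of reach is approached as far as the arm can. A call with a gripper value outside its range is refused whole. The fingers move at their own pace and stop on an object; "force" is the grip in N (left out, the last holds). Time passes only in rows, so rows that do not move let the fingers close. It gives the time, the measured TCP pose, the force, the opening and the grip force at its end, in the units of the state.
- r.state(): the state, without advancing time (a new reading comes with each control period).
- viewer.camera(name): name is "side" or "top" or "wrist"; returns (picture, depth): 480x640x3 uint8, red, green, blue; 480x640 float32, mm along the optical axis (not along the pixel's ray), 0 where there is no reading.
- viewer.camera_model(name): a dict with "camera_matrix" (3x3 intrinsics, pixels), "k1" (the pictures are not rectified: a ray, as slopes to the right and down, at radius r is drawn at 1 + k1 r^2 times it, then the intrinsics apply), "world_to_cam" (4x4, takes a point from world to camera coordinates). Camera axes: x right, y up, looking along -z (the intrinsics and any distortion apply to the point x, -y, -z); pixel columns grow to the right and rows downward; lengths in mm; the calibration is good to about 2 mm. A picture is of the moment at which its call begins: read the wrist's pose just before it. camera_model takes no time and is no camera call; for the wrist camera it gives the pose at the moment of the call.
- r.job_done(): hands the job in; it is judged then, once.
Trained networks look in the newest picture that a camera, given by its name, has taken for a name from the list of things; names that differ only in an ending like _2 or _b are one class to them, and where a whole thing is asked for, a point or a joint stands for the part that bears it (a point fixed in the world has none). Each returns a list of dicts, best first, with "confidence" (0 to 1); they miss things now and then, are a little off and sometimes report something else, mostly with a low value. They report only what shows in the picture. A call takes as long as a camera call.
- viewer.silhouettes(name, camera): "region" (480x640 bool, what is visible of it) and "extent" ([centre column, centre row, width, height] in pixels, round what is visible of it).
The state is a dict: "t": time; "q": joint angles; "qd": joint speeds; "joint_efforts": joint torques, N m; "position": TCP position; "eef_rot": TCP orientation; "ft_force": force on the tool from outside, world axes, zero at the start; "wrist_torque": the same for the moment, N m; "grip_width": finger opening in mm; "grasp_force": force on a finger pad.
Only numpy, scipy, OpenCV 4.12 (cv2) and the standard library are available. Lean on these libraries where they do the work, as an engineer would, in place of code of your own. Each camera call takes 0.05 s, during which the arm holds its last target. There are 200 camera calls.

## Working session

There is one attempt and no reset: what is moved stays moved. The work goes in short steps, Python scripts to look and compute and a tool call to move; the robot and the scene stay as the last step left them, time stands still between calls to the robot, and variables do not carry over. Pictures are saved under pics/ and viewed, at most 10 in all, crops included, and the job is handed in when it is done.

Besides the shell and the picture viewer there is one more tool, called after ">>>" by a JSON object that holds its "op" and its "data", one argument or row to a line. arm_command: Moves the arm, as the interface text tells. Its arguments: {"type":"object","properties":{"plan":{"type":"array"},"force":{"type":"number"}},"required":["plan"]}

```bash
mkdir -p pics
cat > h.py <<'E'
import numpy as np, cv2
from bench import r, viewer
def pts(cam, depth, mask=None, m=None):
    "world points (N,3) of valid depth pixels in mask"
    m = m or viewer.camera_model(cam); K=np.array(m["camera_matrix"]); T=np.array(m["world_to_cam"])
    ok = depth>0
    if mask is not None: ok &= mask
    v,u = np.nonzero(ok); d=depth[v,u].astype(float)
    xy = cv2.undistortPoints(np.stack([u,v],1).astype(float)[:,None], K, np.array([m["k1"],0,0,0.]))[:,0]
    pc = np.stack([xy[:,0]*d, -xy[:,1]*d, -d],1)
    return (pc-T[:3,3])@T[:3,:3], np.stack([u,v],1)
E
python3 - <<'E'
from h import *
s=r.state(); print({k:np.round(v,3).tolist() for k,v in s.items()})
for c in ["top","side"]:
    p,d=viewer.camera(c); cv2.imwrite(f"pics/{c}0.png",p[:,:,::-1]); np.save(f"{c}d.npy",d)
    for n in ["lid","small_lid","jar","carton","tape_roll","closed_jar"]:
        for x in viewer.silhouettes(n,c)[:2]:
            P,_=pts(c,d,x["region"]); 
            print(c,n,round(x["confidence"],2),np.round(x["extent"]),np.round(np.median(P,0)) if len(P) else 0, np.round(np.percentile(P,[2,98],axis=0)).tolist() if len(P) else 0)
E
```

```text
{'t': 0.0, 'q': [-1.348, 0.36, 1.511, -0.0, 1.272, -0.115], 'qd': [-0.001, 0.001, 0.001, 0.0, 0.0, -0.001], 'joint_efforts': [0.0, -52.763, -27.862, -0.0, 0.013, -0.0], 'position': [198.69, -565.431, 230.449], 'eef_rot': [[0.943, 0.331, -0.0], [0.331, -0.943, 0.002], [0.0, -0.002, -1.0]], 'ft_force': [0.521, 0.321, 0.211], 'wrist_torque': [0.039, -0.05, -0.01], 'grasp_force': 0.0, 'grip_width': 85.229}
top lid 0.9 [364. 272.  32.  32.] [ 472. -138.   24.] [[441.0, -169.0, -1.0], [503.0, -107.0, 46.0]]
top small_lid 0.81 [373. 218.  25.  18.] [ 594. -155.   25.] [[573.0, -177.0, 2.0], [616.0, -134.0, 47.0]]
top jar 0.67 [239. 264.  37.  38.] [483. 127. 127.] [[449.0, 92.0, 85.0], [519.0, 168.0, 157.0]]
top carton 0.73 [227. 244. 132. 158.] [519. 159.  58.] [[375.0, 43.0, 49.0], [681.0, 289.0, 148.0]]
top tape_roll 0.82 [440. 267.  44.  43.] [ 490. -310.   46.] [[441.0, -356.0, -1.0], [536.0, -260.0, 53.0]]
top closed_jar 0.61 [198. 208.  36.  28.] [605. 219. 142.] [[581.0, 198.0, 54.0], [638.0, 265.0, 150.0]]
side lid 0.88 [355. 270.  28.  28.] [ 471. -124.   23.] [[442.0, -166.0, 2.0], [505.0, -104.0, 45.0]]
side small_lid 0.79 [317. 257.  21.  20.] [ 594. -143.   23.] [[576.0, -171.0, 2.0], [619.0, -131.0, 45.0]]
side small_lid 0.27 [317. 310.  43.  57.] [480. 154. 124.] [[447.0, 109.0, 71.0], [523.0, 173.0, 156.0]]
side jar 0.95 [317. 310.  42.  57.] [479. 155. 124.] [[447.0, 111.0, 73.0], [518.0, 173.0, 156.0]]
side carton 0.62 [287. 344. 184. 139.] [495. 193.  58.] [[376.0, 43.0, 10.0], [665.0, 299.0, 149.0]]
side tape_roll 0.92 [371. 232.  39.  31.] [ 491. -289.   33.] [[444.0, -352.0, 2.0], [536.0, -259.0, 51.0]]
side tape_roll 0.4 [356. 272.  25.  30.] [ 471. -123.   23.] [[442.0, -163.0, 1.0], [505.0, -104.0, 45.0]]
side closed_jar 0.95 [244. 325.  29.  50.] [599. 241. 118.] [[581.0, 206.0, 60.0], [631.0, 253.0, 147.0]]
```

Run:
```python
from h import *
s=r.state(); R=np.array(s["eef_rot"]);p=np.array(s["position"])
m=viewer.camera_model("wrist");T=np.array(m["world_to_cam"]);C=-T[:3,:3].T@T[:3,3]
print("cam in tool",R.T@(C-p),"\nlook",R.T@(-T[2,:3]),"right",R.T@T[0,:3]); print(m["camera_matrix"],m["k1"])
for t in [(472,-138,300)]:
    print(R.T@(np.array(t)-p)/10)
d=np.load("topd.npy")
P,uv=pts("top",d)
# rim of jar: z>148 around
k=(abs(P[:,0]-483)<50)&(abs(P[:,1]-132)<50)&(P[:,2]>145)
print(P[k].round().tolist()[:80])
k=(abs(P[:,0]-472)<45)&(abs(P[:,1]+138)<45)&(P[:,2]>35)
q=P[k][:,:2];print(len(q),q.mean(0),cv2.fitLine(q.astype(np.float32),cv2.DIST_L2,0,.01,.01).ravel())
```

```text
cam in tool [  70.03047642   -1.22916242 -141.90544566] 
look [-2.76460435e-01  1.20406332e-04  9.61025293e-01] right [7.54561765e-04 9.99999711e-01 9.17771646e-05]
[[405.36346627   0.         318.21565341]
 [  0.         405.36346627 239.95508324]
 [  0.           0.           1.        ]] -0.07377070411374373
[ 39.95896136 -31.33677625  -6.86874712]
[[512.0, 143.0, 149.0], [512.0, 141.0, 148.0], [512.0, 139.0, 148.0], [512.0, 137.0, 146.0], [512.0, 134.0, 155.0], [512.0, 132.0, 155.0], [512.0, 131.0, 147.0], [512.0, 128.0, 153.0], [512.0, 126.0, 151.0], [512.0, 123.0, 159.0], [512.0, 122.0, 155.0], [510.0, 147.0, 151.0], [510.0, 144.0, 153.0], [510.0, 144.0, 146.0], [510.0, 141.0, 150.0], [510.0, 138.0, 154.0], [510.0, 137.0, 149.0], [510.0, 135.0, 150.0], [510.0, 133.0, 146.0], [510.0, 131.0, 148.0], [510.0, 128.0, 150.0], [510.0, 125.0, 157.0], [510.0, 124.0, 153.0], [510.0, 122.0, 152.0], [510.0, 120.0, 149.0], [508.0, 148.0, 153.0], [508.0, 147.0, 152.0], [508.0, 145.0, 148.0], [508.0, 142.0, 153.0], [508.0, 141.0, 148.0], [508.0, 139.0, 149.0], [508.0, 136.0, 154.0], [508.0, 1
[... 490 characters left out ...]
55.0], [504.0, 153.0, 148.0], [504.0, 151.0, 152.0], [504.0, 149.0, 149.0], [504.0, 146.0, 154.0], [503.0, 143.0, 158.0], [503.0, 141.0, 158.0], [504.0, 140.0, 151.0], [504.0, 138.0, 151.0], [504.0, 136.0, 151.0], [504.0, 135.0, 147.0], [504.0, 133.0, 148.0], [504.0, 130.0, 150.0], [504.0, 128.0, 154.0], [504.0, 125.0, 156.0], [504.0, 123.0, 156.0], [504.0, 122.0, 151.0], [504.0, 119.0, 158.0], [502.0, 155.0, 147.0], [502.0, 153.0, 150.0], [501.0, 148.0, 157.0], [501.0, 145.0, 158.0], [502.0, 144.0, 155.0], [502.0, 143.0, 147.0], [502.0, 141.0, 146.0], [502.0, 122.0, 152.0], [502.0, 119.0, 155.0]]
142 [ 471.63148815 -138.36301506] [ 2.7158645e-01 -9.6241403e-01  4.7163150e+02 -1.3836302e+02]
```

View pics/top0.png

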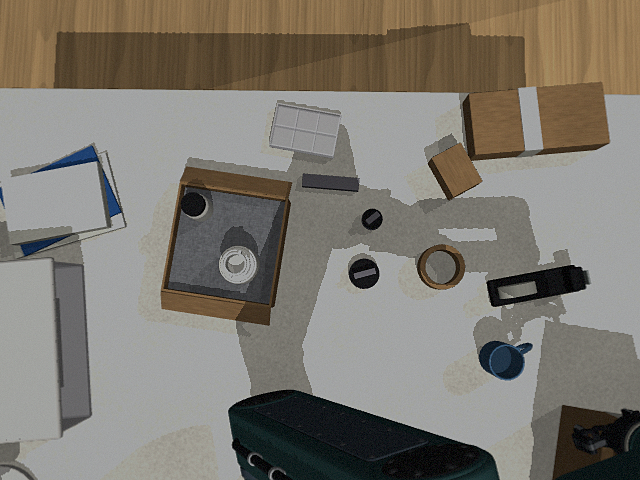

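The top view shows the carton on the left with the open jar at about (238,265). The large lid is at (364,272), the small lid at (372,218) and the tape roll at (441,267). I'm moving over the lid and turning to align with its bar.

>>> {"op": "arm_command", "data": {
  "plan": [
    [[4,-3.1,0.5],0,8.5],
    [[4,-3.1,0.5],0,8.5],
    [[4,-3.1,0.5],0,8.5],
    [[4,-3.2,0.5],0,8.5],
    [[4,-3.2,0.5],0,8.5],
    [[4,-3.2,0.5],0,8.5],
    [[4,-3.1,0.5],0,8.5],
    [[4,-3.1,0.5],0,8.5],
    [[4,-3.1,0.5],0,8.5],
    [[4,-3.1,0.5],0,8.5]
  ]
}}

```text
t: 1.95
position: [473.5, -136.8, 181.4]
eef_rot: [[0.943, 0.331, 0.001], [0.331, -0.943, -0.0], [0.001, 0.001, -1.0]]
ft_force: [0.1, -0.7, -0.5]
grip_width: 84.7
grasp_force: 0.0
```

>>> {"op": "arm_command", "data": {
  "plan": [
    [[0,0,0],-10,8.5],
    [[0,0,0],-10,8.5],
    [[0,0,0],-10,8.5],
    [[0,0,0],-10,8.5],
    [[0,0,0],-10,8.5],
    [[0,0,0],-10,8.5],
    [[0,0,0],-10,8.5],
    [[0,0,0],-10,8.5],
    [[0,0,0],-6,8.5],
    [[0,0,0],0,8.5],
    [[0,0,0],0,8.5]
  ]
}}

```text
t: 3.32
position: [472.5, -138.2, 181.4]
eef_rot: [[-0.263, 0.965, 0.0], [0.965, 0.263, 0.0], [0.0, 0.0, -1.0]]
ft_force: [-0.9, -0.4, -0.6]
grip_width: 85.0
grasp_force: 0.0
```

```bash
cat >> h.py <<'E'
def st():
    s=r.state(); R=np.array(s["eef_rot"]); p=np.array(s["position"])
    print("t",round(s["t"],2),"p",p.round(1),"yaw",np.degrees(np.arctan2(R[1,0],R[0,0])).round(2),"tilt",R[:2,2].round(4),"F",np.round(s["ft_force"],2),"M",np.round(s["wrist_torque"],3),"w",round(s["grip_width"],1),"g",round(s["grasp_force"],1)); return R,p
def lidpose(P):
    "bar top: centre and direction from points near it"
    k=P[P[:,2]>35][:,:2].astype(np.float32)
    (c,wh,a)=cv2.minAreaRect(k); w=cv2.fitLine(k,cv2.DIST_L2,0,.01,.01).ravel()
    print("n",len(k),"rect",np.round(c,1),np.round(wh,1),round(a,1),"line",w.round(3),"yaw",np.degrees(np.arctan2(w[1],w[0])).round(1)); return k
E
python3 - <<'E'
from h import *
R,p=st(); m=viewer.camera_model("wrist"); pic,d=viewer.camera("wrist"); cv2.imwrite("pics/w1.png",pic[:,:,::-1])
for n in ["lid","small_lid"]:
  for x in viewer.silhouettes(n,"wrist")[:1]:
    P,_=pts("wrist",d,x["region"],m); print(n,x["confidence"],np.round(x["extent"]),P[:,2].max(),np.percentile(P,[1,50,99],axis=0).round(1).tolist())
    lidpose(P)
    t=P[(P[:,2]>18)&(P[:,2]<28)][:,:2]; print("plate circle",cv2.minEnclosingCircle(t.astype(np.float32)))
E
```

```text
t 3.33 p [ 472.5 -138.2  181.4] yaw 105.23 tilt [0.0001 0.0001] F [-0.86 -0.43 -0.62] M [0.04  0.026 0.063] w 85.0 g 0.0
lid 0.77 [317. 218.  88.  93.] 44.33771773313517 [[439.7, -169.2, -0.5], [470.4, -134.3, 22.4], [503.4, -104.1, 43.2]]
n 1310 rect [ 471.5 -137. ] [13.8 48.7] 15.6 line [ 2.74000e-01 -9.62000e-01  4.71352e+02 -1.35896e+02] yaw -74.1
plate circle ((471.6773376464844, -137.4138946533203), 34.391845703125)
small_lid 0.8 [457. 278.  63.  67.] 44.10030558113779 [[572.1, -175.1, 0.7], [588.6, -150.0, 22.4], [616.6, -130.7, 43.3]]
n 862 rect [ 595.4 -154.3] [14.7 35.1] 38.3 line [   0.623   -0.782  593.822 -153.13 ] yaw -51.5
plate circle ((595.1676025390625, -153.8483428955078), 23.92149543762207)
```

View pics/w1.png

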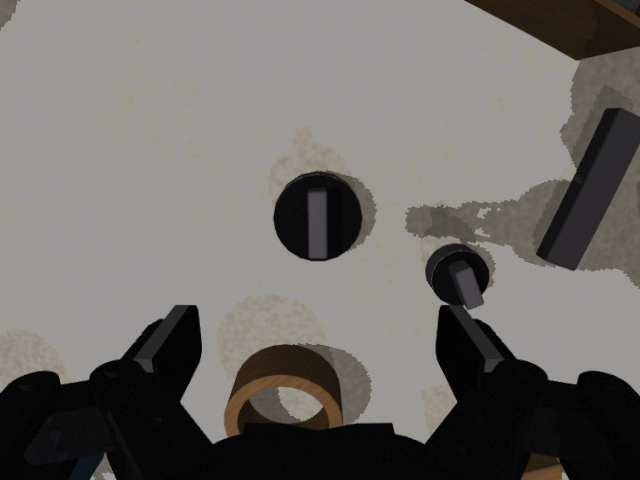

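The wrist view shows the lid at (317,218) with its bar vertical, so it lines up with the tool. Descending to grip the bar.

>>> {"op": "arm_command", "data": {
  "plan": [
    [[0.12,-0.06,3.5],-0.5,4],
    [[0,0,4],0,4],
    [[0,0,4],0,4],
    [[0,0,3],0,4],
    [[0,0,1.1],0,4],
    [[0,0,0],0,4],
    [[0,0,0],0,4]
  ]
}}

```text
t: 4.35
position: [472.5, -137.6, 26.3]
eef_rot: [[-0.273, 0.962, 0.002], [0.962, 0.273, -0.001], [-0.001, 0.002, -1.0]]
ft_force: [0.5, -0.3, 0.9]
grip_width: 40.2
grasp_force: 0.0
```

>>> {"op": "arm_command", "data": {
  "plan": [
    [[0,0,0],0,0],
    [[0,0,0],0,0],
    [[0,0,0],0,0],
    [[0,0,0],0,0],
    [[0,0,0],0,0],
    [[0,0,0],0,0]
  ],
  "force": 60
}}

```text
t: 5.1
position: [472.4, -137.5, 26.5]
eef_rot: [[-0.273, 0.962, 0.002], [0.962, 0.273, -0.001], [-0.001, 0.002, -1.0]]
ft_force: [-0.5, 0.3, 7.2]
grip_width: 12.6
grasp_force: 59.0
```

>>> {"op": "arm_command", "data": {
  "plan": [
    [[0,0,-1.5],0,0],
    [[0,0,-4.2],0,0],
    [[0,0,-4.4],0,0],
    [[0,0,-4.4],0,0],
    [[0,0,-4.4],0,0],
    [[3.8,1.7,0],0,0],
    [[3.9,1.7,0],0,0],
    [[3.9,1.7,0],0,0],
    [[3.8,1.7,0],0,0],
    [[3.8,1.7,0],0,0],
    [[0,0,0],0,0],
    [[0,0,0],0,0]
  ]
}}

```text
t: 6.6
position: [500.6, 70.5, 214.9]
eef_rot: [[-0.274, 0.962, 0.0], [0.962, 0.274, -0.0], [-0.001, 0.0, -1.0]]
ft_force: [-0.2, 0.2, 0.0]
grip_width: 12.4
grasp_force: 58.7
```

Run:
```python
from h import *
R,p=st(); m=viewer.camera_model("wrist"); pic,d=viewer.camera("wrist"); ds=[d]
for i in range(3): ds.append(viewer.camera("wrist")[1])
R,p=st()
d=np.median(ds,0); np.savez("w2.npz",d=d,T=m["world_to_cam"])
cv2.imwrite("pics/w2.png",pic[:,:,::-1])
P,uv=pts("wrist",d,None,m)
k=(abs(P[:,0]-485)<45)&(abs(P[:,1]-133)<45)&(P[:,2]>152)&(P[:,2]<162)
q=P[k]; print("rim",len(q),q.mean(0),np.median(q[:,2]),cv2.minEnclosingCircle(q[:,:2].astype(np.float32)))
for n in ["lid","jar"]:
  for x in viewer.silhouettes(n,"wrist")[:1]:
    Q,_=pts("wrist",d,x["region"],m); print(n,x["confidence"],np.round(x["extent"]),np.percentile(Q,[1,50,99],axis=0).round(1).tolist())
    if n=="lid":
        L=(Q-p)@R; print("lid in tool",np.percentile(L,[1,50,99],axis=0).round(1).tolist())
```

```text
t 6.6 p [500.6  70.5 214.9] yaw 105.9 tilt [ 0.0004 -0.0004] F [-0.19  0.15  0.04] M [ 0.022 -0.022  0.061] w 12.4 g 58.7
t 6.8 p [500.8  69.8 214.5] yaw 105.77 tilt [ 0.     -0.0001] F [ 0.51  0.92 -1.29] M [-0.039 -0.005 -0.075] w 12.6 g 58.7
rim 2885 [483.87144691 134.52698773 154.24811886] 154.37996735339513 ((484.3516845703125, 134.00001525878906), 29.66890525817871)
lid 0.8 [317. 305. 169. 182.] [[468.1, 49.7, 190.8], [497.5, 85.3, 210.8], [531.4, 104.9, 231.3]]
lid in tool [[-20.7, -31.9, -16.7], [15.8, -0.2, 3.7], [35.3, 31.4, 23.7]]
jar 0.94 [321. 131. 144. 143.] [[446.2, 96.8, 84.8], [483.4, 135.9, 125.9], [521.6, 172.4, 155.1]]
```

View pics/w2.png

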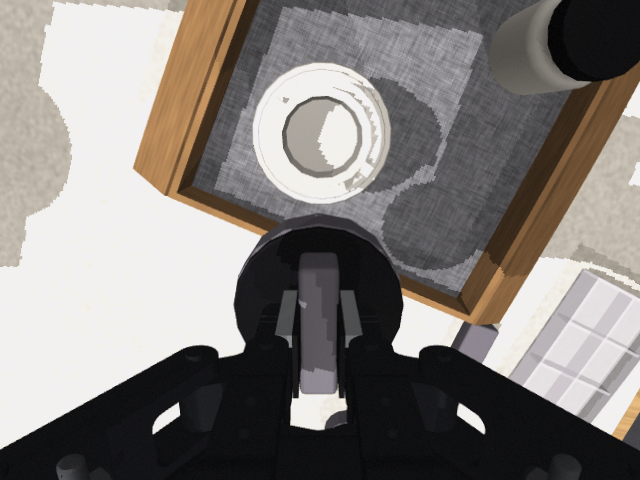

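The lid is held level with its disc centred at (318,300), and the jar is at (321,133). Next I fit the rim circle and look for the gaps and teeth in the depth data.

Run:
```python
from h import *
from scipy.optimize import least_squares
z=np.load("w2.npz"); m=viewer.camera_model("wrist"); m["world_to_cam"]=z["T"]
P,uv=pts("wrist",z["d"],None,m)
P=P[(np.hypot(P[:,0]-484,P[:,1]-134)<48)&(P[:,2]<165)]
c0=np.array([484.,134.])
for it in range(3):
    rr=np.hypot(*(P[:,:2]-c0).T)
    b=P[(P[:,2]>80)&(P[:,2]<165)]; 
    rim=P[(P[:,2]>152.5)&(rr<24.5)]
    th=np.arctan2(*(rim[:,:2]-c0).T[::-1]); rq=np.hypot(*(rim[:,:2]-c0).T)
    B=((th+np.pi)/(2*np.pi)*36).astype(int)%36
    inn=np.array([rim[B==i][np.argmin(rq[B==i]),:2] for i in range(36) if (B==i).any()])
    f=least_squares(lambda x:np.hypot(*(inn-x[:2]).T)-x[2],[*c0,18],loss="soft_l1")
    print("inner",f.x.round(2),np.abs(f.fun).mean().round(2)); c0=f.x[:2]
# body outer (shoulder ~41 mm) : points z in 80..130
rr=np.hypot(*(P[:,:2]-c0).T); th=np.degrees(np.arctan2(*(P[:,:2]-c0).T[::-1]))
for lo,hi in [(17,23),(24.5,29.5),(31,40)]:
    k=(rr>lo)&(rr<hi); print(lo,hi,[(a,int(np.median(P[k&(th>=a)&(th<a+10),2])*10)/10, int(np.percentile(P[k&(th>=a)&(th<a+10),2],85)*10)/10) for a in range(-180,180,10) if (k&(th>=a)&(th<a+10)).sum()>5])
sh=P[(P[:,2]>100)&(P[:,2]<135)]; 
rs=np.hypot(*(sh[:,:2]-c0).T);ts=np.degrees(np.arctan2(*(sh[:,:2]-c0).T[::-1]))
E=np.array([sh[(ts>=a)&(ts<a+10)][np.argsort(rs[(ts>=a)&(ts<a+10)])[-3:],:2].mean(0) for a in range(-180,180,10) if ((ts>=a)&(ts<a+10)).sum()>5])
f=least_squares(lambda x:np.hypot(*(E-x[:2]).T)-x[2],[*c0,41],loss="soft_l1");print("body",f.x.round(2),np.abs(f.fun).mean().round(2),len(E))
im=cv2.imread("pics/w2.png")[50:215,235:405]; cv2.imwrite("pics/w2c.png",cv2.convertScaleAbs(cv2.resize(im,None,fx=3.5,fy=3.5,interpolation=cv2.INTER_CUBIC),alpha=1.6,beta=-160))
```

```text
inner [484.21 133.8   19.55] 0.1
inner [484.21 133.8   19.55] 0.1
inner [484.21 133.8   19.55] 0.1
17 23 [(-180, 153.3, 154.6), (-170, 153.5, 154.5), (-160, 151.4, 154.7), (-150, 150.9, 154.7), (-140, 152.9, 154.6), (-130, 150.3, 154.6), (-120, 151.1, 154.5), (-110, 149.7, 154.6), (-100, 151.0, 154.6), (-90, 148.8, 154.6), (-80, 146.5, 154.6), (-70, 148.8, 154.6), (-60, 147.7, 154.7), (-50, 148.8, 154.7), (-40, 148.2, 154.6), (-30, 148.8, 154.5), (-20, 147.8, 154.5), (-10, 149.7, 154.7), (0, 147.3, 154.5), (10, 152.5, 154.7), (20, 152.8, 154.5), (30, 153.4, 154.6), (40, 153.2, 154.6), (50, 152.7, 154.6), (60, 153.9, 154.7), (70, 153.2, 154.6), (80, 153.7, 154.6), (90, 153.0, 154.6), (100, 153.0, 154.5), (110, 153.2, 154.6), (120, 153.5, 154.6), (130, 153.8, 154.5), (140, 153.6, 154.7), (150, 153.7, 154.5), (160, 150.6, 154.6), (170, 153.6, 154.6)]
24.5 29.5 [(-180, 148.5, 148.8), (-170, 148.3, 148.8), (-160, 148.3, 148.7), (-150, 148.4, 148.8), (-140, 148.5, 148.9), (-130, 148.5, 148.8), (-120, 148.5, 148.8), (-110, 148.6, 149.0), (-100, 148.5, 148.9), (-90, 148.5, 148.8), (-80, 148.
[... 621 characters left out ...]
-140, 120.0, 125.2), (-130, 120.0, 125.2), (-120, 120.1, 125.2), (-110, 120.0, 125.4), (-100, 119.8, 125.1), (-90, 119.5, 125.2), (-80, 119.9, 125.1), (-70, 119.5, 124.4), (-60, 120.1, 125.2), (-50, 120.9, 125.4), (-40, 121.9, 125.5), (-30, 120.0, 125.3), (-20, 119.7, 124.9), (-10, 119.9, 125.0), (0, 120.0, 125.0), (10, 119.6, 125.0), (20, 119.9, 125.1), (30, 120.2, 125.2), (40, 119.9, 125.3), (50, 119.9, 125.2), (60, 120.0, 125.1), (70, 120.2, 125.3), (80, 120.1, 125.2), (90, 120.3, 125.3), (100, 121.0, 125.3), (110, 120.2, 125.4), (120, 120.1, 125.3), (130, 121.2, 125.4), (140, 124.2, 125.4), (150, 120.5, 125.4), (160, 120.0, 125.3), (170, 120.4, 125.4)]
body [484.14 134.03  40.42] 0.18 36
```

View pics/w2c.png

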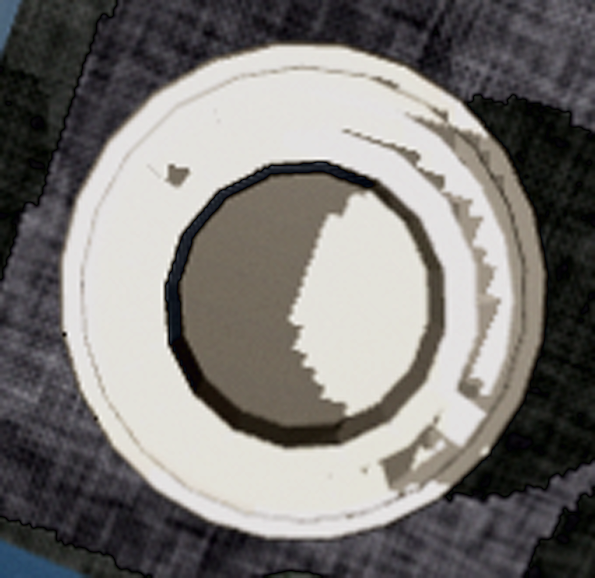

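The crop shows the neck from above. The depth profile puts the gaps at about 131 to 152° and at -49 to -28°, with a tooth on the anticlockwise side of each, as described. One more fit, of the held lid, with the same camera.

Run:
```python
from h import *
from scipy.optimize import least_squares
z=np.load("w2.npz"); m=viewer.camera_model("wrist"); m["world_to_cam"]=z["T"]
P,uv=pts("wrist",z["d"],None,m); y=np.radians(105.83); R=np.array([[np.cos(y),np.sin(y),0],[np.sin(y),-np.cos(y),0],[0,0,-1]]); p=np.array([500.7,70.2,214.7])
L=(P-p)@R; near=(np.hypot(L[:,0],L[:,1])<37)
top=L[near&(L[:,2]>-3)&(L[:,2]<8)&(L[:,0]>0)]; print("plate z",np.median(top[:,2]),"slopes",np.linalg.lstsq(np.c_[top[:,:2],np.ones(len(top))],top[:,2],rcond=None)[0].round(4))
th=np.degrees(np.arctan2(top[:,1],top[:,0])); rr=np.hypot(*top[:,:2].T)
E=np.array([top[(th>=a)&(th<a+8)][np.argsort(rr[(th>=a)&(th<a+8)])[-4:],:2].mean(0) for a in range(-80,80,8) if ((th>=a)&(th<a+8)).sum()>5])
for fx in (34.,):
    f=least_squares(lambda x:np.hypot(*(E-x[:2]).T)-fx,[0,0],loss="soft_l1"); print("lid centre tool",f.x.round(2),f.fun.round(1))
c=np.array([484.2,133.85]); print("jar in tool",((np.r_[c,155]-p)@R).round(2))
a=(np.degrees(np.arctan2(P[:,1]-c[1],P[:,0]-c[0])));rj=np.hypot(P[:,0]-c[0],P[:,1]-c[1])
for a0 in [*range(124,176,3)]:
    print(a0,[round(float(np.median(P[(rj>25)&(rj<29)&((a-a0-o)%360<3),2])),1) for o in (0,-180)],end="; ")
```

```text
plate z 4.030580219157912 slopes [1.0200e-02 6.0000e-04 3.8885e+00]
lid centre tool [ 0.89 -0.22] [-0.1  0.2 -0.2 -0.2  0.2 -0.2 -0.1  0.1 -0.2  0.2  0.1 -0.2  0.3 -0.
 -0.   0.1  0.   0.   0.1 -0.7]
jar in tool [65.74  1.49 59.7 ]
124 [148.6, 148.5]; 127 [148.3, 148.7]; 130 [148.1, 148.3]; 133 [140.4, 140.8]; 136 [140.6, 140.7]; 139 [140.7, 140.7]; 142 [140.6, 140.8]; 145 [140.6, 140.7]; 148 [140.7, 140.5]; 151 [140.7, 140.7]; 154 [152.5, 152.9]; 157 [153.1, 152.8]; 160 [153.1, 153.1]; 163 [153.1, 153.0]; 166 [149.4, 149.1]; 169 [148.5, 148.4]; 172 [148.4, 148.5]; 175 [148.6, 148.6];
```

>>> {"op": "arm_command", "data": {
  "plan": [
    [[3.2,0.1,0],0,0],
    [[3.28,0.06,0],0,0],
    [[0,0,0.7],-7,0],
    [[0,0,1.5],-7,0],
    [[0,0,1.2],0,0],
    [[0,0,0],0,0],
    [[0,0,0],0,0],
    [[0,0,0],0,0]
  ]
}}

```text
t: 7.9
position: [485.2, 133.4, 180.8]
eef_rot: [[-0.497, 0.868, 0.001], [0.868, 0.497, 0.0], [-0.0, 0.001, -1.0]]
ft_force: [0.4, -1.0, 0.0]
grip_width: 12.5
grasp_force: 58.7
```

Run:
```python
from h import *
st();pic,d=viewer.camera("side");R,p=st();viewer.camera("side");st()
print("lid centre", (p+R@[0.85,-0.15,27]).round(1))
cv2.imwrite("pics/s2.png",cv2.resize(pic[220:400,220:420],None,fx=3,fy=3)[:,:,::-1])
```

```text
t 7.9 p [485.2 133.4 180.8] yaw 119.8 tilt [0.001  0.0002] F [ 0.38 -1.02  0.02] M [ 0.034 -0.042 -0.04 ] w 12.5 g 58.7
t 7.95 p [485.2 133.5 180.8] yaw 119.81 tilt [0.0009 0.0002] F [ 0.06  0.63 -0.99] M [ 0.01  -0.006  0.034] w 12.6 g 58.7
t 8.0 p [485.1 133.5 180.8] yaw 119.83 tilt [0.0008 0.0002] F [ 0.33 -0.21 -0.4 ] M [ 0.003 -0.02   0.014] w 12.8 g 58.7
lid centre [484.6 134.1 153.8]
```

>>> {"op": "arm_command", "data": {
  "plan": [
    [[0,-0.04,0.3],0,0],
    [[0,0,0.3],0,0],
    [[0,0,0.15],0,0],
    [[0,0,0.15],0,0],
    [[0,0,0.1],0,0],
    [[0,0,0],0,0],
    [[0,0,0],0,0]
  ]
}}

```text
t: 8.88
position: [484.7, 133.4, 170.5]
eef_rot: [[-0.498, 0.867, 0.001], [0.867, 0.498, 0.0], [-0.0, 0.001, -1.0]]
ft_force: [0.2, 0.2, 1.8]
grip_width: 12.3
grasp_force: 59.0
```

Run:
```python
from h import *
st();viewer.camera("side");st();viewer.camera("side");st()
```

```text
t 8.88 p [484.7 133.4 170.5] yaw 119.85 tilt [0.0006 0.0002] F [0.18 0.15 1.81] M [-0.005 -0.074  0.016] w 12.3 g 59.0
t 8.93 p [484.7 133.4 170.5] yaw 119.85 tilt [0.0006 0.0002] F [-0.71  0.36  1.91] M [ 0.022 -0.113  0.077] w 12.3 g 59.1
t 8.97 p [484.7 133.3 170.5] yaw 119.85 tilt [0.0006 0.0002] F [-0.46  0.44  1.04] M [ 0.01  -0.097 -0.064] w 12.7 g 59.1
```

>>> {"op": "arm_command", "data": {
  "plan": [
    [[0,0,0.15],0,0],
    [[0,0,0.15],0,0],
    [[0,0,0],0,0],
    [[0,0,0],0,0]
  ]
}}

```text
t: 9.48
position: [484.7, 133.4, 167.5]
eef_rot: [[-0.498, 0.867, 0.001], [0.867, 0.498, 0.0], [-0.0, 0.001, -1.0]]
ft_force: [-0.4, 0.6, 4.9]
grip_width: 12.4
grasp_force: 59.4
```

Run:
```python
from h import *
for i in range(4): st();pic,d=viewer.camera("wrist")
cv2.imwrite("pics/w3.png",pic[:,:,::-1])
```

```text
t 9.47 p [484.7 133.4 167.5] yaw 119.85 tilt [0.0005 0.0002] F [-0.38  0.55  4.86] M [-0.009 -0.064 -0.054] w 12.4 g 59.4
t 9.53 p [484.7 133.3 167.5] yaw 119.85 tilt [0.0005 0.0002] F [ 1.41 -0.34  5.08] M [ 0.073 -0.153 -0.018] w 12.2 g 59.4
t 9.57 p [484.7 133.3 167.5] yaw 119.85 tilt [0.0006 0.0002] F [0.86 0.09 4.25] M [ 0.046 -0.126  0.044] w 12.3 g 59.4
t 9.62 p [484.6 133.3 167.5] yaw 119.85 tilt [0.0005 0.0002] F [-0.37  0.7   4.39] M [ 0.099 -0.2   -0.036] w 12.6 g 59.4
```

Resting on the ledge at about 5 N. Turning backwards.

>>> {"op": "arm_command", "data": {
  "plan": [
    [[0,0,0],-3,0],
    [[0,0,0],-3,0],
    [[0,0,0],-3,0],
    [[0,0,0],-3,0],
    [[0,0,0],0,0]
  ]
}}

```text
t: 10.3
position: [483.3, 132.8, 167.0]
eef_rot: [[-0.667, 0.745, -0.002], [0.745, 0.667, -0.001], [0.001, -0.002, -1.0]]
ft_force: [-2.7, -2.8, 3.3]
grip_width: 12.5
grasp_force: 59.4
```

>>> {"op": "arm_command", "data": {
  "plan": [
    [[0,0,0],-2,0],
    [[0,0,0],-2,0],
    [[0,0,0],-2,0],
    [[0,0,0],0,0]
  ]
}}

```text
t: 10.8
position: [484.4, 133.4, 167.1]
eef_rot: [[-0.742, 0.671, -0.0], [0.671, 0.742, 0.0], [0.0, -0.0, -1.0]]
ft_force: [-0.3, 0.4, -0.3]
grip_width: 12.5
grasp_force: 58.7
```

>>> {"op": "arm_command", "data": {
  "plan": [
    [[0,0,0],-2,0],
    [[0,0,0],0,0]
  ]
}}

```text
t: 11.05
position: [484.4, 133.3, 167.3]
eef_rot: [[-0.765, 0.644, -0.0], [0.644, 0.765, 0.0], [0.0, 0.0, -1.0]]
ft_force: [0.3, -0.0, -0.8]
grip_width: 12.5
grasp_force: 58.7
```

>>> {"op": "arm_command", "data": {
  "plan": [
    [[0,0,0],-2,0],
    [[0,0,0],0,0]
  ]
}}

```text
t: 11.3
position: [484.4, 133.3, 167.4]
eef_rot: [[-0.787, 0.617, 0.0], [0.617, 0.787, 0.0], [0.0, 0.0, -1.0]]
ft_force: [0.1, 0.0, -1.2]
grip_width: 12.8
grasp_force: 58.7
```

The push force vanished at about 138°, so the lugs have dropped into the gaps. Pressing gently onto the floor of the gaps.

>>> {"op": "arm_command", "data": {
  "plan": [
    [[0,0,0.2],0,0],
    [[0,0,0.2],0,0],
    [[0,0,0.2],0,0],
    [[0,0,0.1],0,0],
    [[0,0,0],0,0],
    [[0,0,0],0,0]
  ]
}}

```text
t: 12.05
position: [484.5, 133.3, 160.5]
eef_rot: [[-0.786, 0.618, 0.0], [0.618, 0.786, 0.0], [-0.0, 0.0, -1.0]]
ft_force: [-0.7, -0.3, 3.1]
grip_width: 12.5
grasp_force: 59.2
```

```bash
cat > f.py <<'E'
from h import *
import io,contextlib
F=[];M=[]
for i in range(4):
    s=r.state(); F.append(s["ft_force"]); M.append(s["wrist_torque"]); viewer.camera("wrist")
st(); print("avg F",np.mean(F,0).round(2),"M",np.mean(M,0).round(3))
E
python3 f.py
```

```text
t 12.25 p [484.5 133.3 160.4] yaw 141.86 tilt [0.0002 0.0001] F [-0.64 -1.12  3.41] M [-0.018  0.056 -0.003] w 12.5 g 59.2
avg F [-0.43  0.08  3.5 ] M [-0.049  0.07  -0.   ]
```

>>> {"op": "arm_command", "data": {
  "plan": [
    [[0,0,0.15],0,0],
    [[0,0,0],3,0],
    [[0,0,0.02],4,0],
    [[0,0,0.02],4,0],
    [[0,0,0.02],4,0],
    [[0,0,0.03],5,0],
    [[0,0,0],0,0]
  ]
}}

```text
t: 13.12
position: [485.3, 133.5, 158.3]
eef_rot: [[-0.527, 0.85, 0.002], [0.85, 0.527, 0.0], [-0.001, 0.002, -1.0]]
ft_force: [1.3, -0.0, 5.8]
grip_width: 12.3
grasp_force: 59.5
```

```bash
python3 f.py
```

```text
t 13.32 p [485.3 133.5 158.3] yaw 121.85 tilt [0.0018 0.0005] F [ 0.5  -0.07  5.52] M [ 0.035 -0.125 -0.044] w 12.7 g 59.5
avg F [0.8  0.3  5.15] M [ 0.019 -0.143 -0.047]
```

>>> {"op": "arm_command", "data": {
  "plan": [
    [[0,0,0.03],5,0],
    [[0,0,0.03],5,0],
    [[0,0,0.03],5,0],
    [[0,0,0.03],5,0],
    [[0,0,0.03],5,0],
    [[0,0,0.03],5,0],
    [[0,0,0],0,0]
  ]
}}

```text
t: 14.2
position: [485.7, 133.5, 156.6]
eef_rot: [[-0.033, 0.999, 0.002], [0.999, 0.033, 0.0], [0.0, 0.002, -1.0]]
ft_force: [1.9, 0.1, 4.9]
grip_width: 12.6
grasp_force: 59.5
```

```bash
python3 f.py
```

```text
t 14.4 p [485.3 133.4 156.5] yaw 91.93 tilt [0.0017 0.0004] F [1.78 0.53 4.43] M [ 0.011 -0.385  0.003] w 12.5 g 59.5
avg F [2.03 0.43 4.73] M [ 0.013 -0.487 -0.007]
```

>>> {"op": "arm_command", "data": {
  "plan": [
    [[0,0.04,0.03],4,0],
    [[0,0,0.02],4,0],
    [[0,0,0.02],4,0],
    [[0,0,0.02],3,0],
    [[0,0,0],0,0],
    [[0,0,0],0,0]
  ]
}}

```text
t: 15.15
position: [484.3, 133.3, 155.2]
eef_rot: [[0.226, 0.974, -0.001], [0.974, -0.226, 0.0], [-0.0, -0.001, -1.0]]
ft_force: [1.3, -0.2, 6.3]
grip_width: 12.6
grasp_force: 59.6
```

```bash
python3 f.py
```

```text
t 15.35 p [484.3 133.3 155.2] yaw 76.93 tilt [-0.001  0.   ] F [-0.01  0.53  6.13] M [-0.009 -0.049  0.04 ] w 12.2 g 59.6
avg F [ 0.44 -0.25  6.48] M [-0.015 -0.069  0.045]
```

>>> {"op": "arm_command", "data": {
  "plan": [
    [[0,0,0],2,0],
    [[0,0,0],2,0],
    [[0,0,0],2,0],
    [[0,0,0],0,0],
    [[0,0,0],0,0]
  ]
}}

```text
t: 15.98
position: [484.2, 133.3, 155.1]
eef_rot: [[0.327, 0.945, -0.001], [0.945, -0.327, -0.0], [-0.0, -0.001, -1.0]]
ft_force: [0.2, 0.2, 6.2]
grip_width: 12.5
grasp_force: 59.6
```

```bash
python3 f.py
```

```text
t 16.18 p [484.3 133.3 155.2] yaw 70.93 tilt [-0.001 -0.   ] F [-0.55  0.01  5.84] M [-0.009 -0.088  0.056] w 12.6 g 59.6
avg F [ 0.18 -0.18  5.46] M [-0.005 -0.091  0.025]
```

>>> {"op": "arm_command", "data": {
  "plan": [
    [[0,0,0],2,0],
    [[0,0,0],2,0],
    [[0,0,0],2,0],
    [[0,0,0],0,0]
  ]
}}

```text
t: 16.68
position: [484.2, 133.3, 155.2]
eef_rot: [[0.424, 0.906, -0.001], [0.906, -0.424, -0.0], [-0.0, -0.001, -1.0]]
ft_force: [0.3, -0.6, 6.4]
grip_width: 12.3
grasp_force: 59.6
```

```bash
sed -i 's/range(4)/range(10)/' f.py; python3 f.py
```

```text
t 17.18 p [484.2 133.3 155.2] yaw 64.93 tilt [-0.0011 -0.    ] F [-0.73  0.08  6.39] M [-0.056 -0.055  0.059] w 12.3 g 59.6
avg F [ 0.23 -0.06  5.95] M [-0.017 -0.077  0.049]
```

>>> {"op": "arm_command", "data": {
  "plan": [
    [[0,0,0],2,0],
    [[0,0,0],2,0],
    [[0,0,0],0,0]
  ]
}}

```text
t: 17.55
position: [484.4, 133.2, 155.2]
eef_rot: [[0.486, 0.874, -0.001], [0.874, -0.486, -0.0], [-0.001, -0.001, -1.0]]
ft_force: [-0.3, -0.8, 5.7]
grip_width: 12.2
grasp_force: 59.6
```

```bash
python3 f.py
```

```text
t 18.05 p [484.4 133.2 155.2] yaw 60.94 tilt [-0.0008 -0.0002] F [ 1.11 -0.36  6.53] M [-0.08  -0.118  0.129] w 12.4 g 59.6
avg F [ 0.44 -0.16  5.91] M [-0.061 -0.116  0.126]
```

>>> {"op": "arm_command", "data": {
  "plan": [
    [[0,0,0],0.8,0],
    [[0,0,0],0,0]
  ]
}}

```text
t: 18.3
position: [484.4, 133.2, 155.2]
eef_rot: [[0.498, 0.867, -0.001], [0.867, -0.498, -0.0], [-0.001, -0.0, -1.0]]
ft_force: [1.4, -0.8, 6.8]
grip_width: 12.3
grasp_force: 59.6
```

```bash
python3 f.py
```

```text
t 18.8 p [484.4 133.2 155.2] yaw 60.14 tilt [-0.0007 -0.0002] F [ 0.68 -0.87  4.72] M [-0.101 -0.129  0.189] w 12.6 g 59.6
avg F [ 0.74 -0.61  6.06] M [-0.075 -0.115  0.158]
```

>>> {"op": "arm_command", "data": {
  "plan": [
    [[0,0,0],0.5,0],
    [[0,0,0],0,0]
  ]
}}

```text
t: 19.05
position: [484.4, 133.2, 155.2]
eef_rot: [[0.505, 0.863, -0.001], [0.863, -0.505, -0.0], [-0.001, -0.0, -1.0]]
ft_force: [0.0, -0.6, 6.3]
grip_width: 12.7
grasp_force: 59.6
```

```bash
python3 f.py
```

```text
t 19.55 p [484.5 133.2 155.2] yaw 59.65 tilt [-0.0006 -0.0002] F [-0.19 -0.49  6.12] M [-0.099 -0.114  0.189] w 12.6 g 59.6
avg F [ 0.61 -0.3   5.73] M [-0.083 -0.113  0.171]
```

Torque is about 0.17 N m, so the lid is snug. Taking off the push, then releasing.

>>> {"op": "arm_command", "data": {
  "plan": [
    [[0,0,-0.2],0,0],
    [[0,0,-0.2],0,0],
    [[0,0,-0.2],0,0],
    [[0,0,-0.1],0,0],
    [[0,0,0],0,0]
  ]
}}

```text
t: 20.18
position: [484.4, 133.2, 162.0]
eef_rot: [[0.507, 0.862, -0.001], [0.862, -0.507, -0.0], [-0.001, -0.001, -1.0]]
ft_force: [0.5, -1.5, -0.5]
grip_width: 12.6
grasp_force: 58.8
```

```bash
python3 f.py
```

```text
t 20.68 p [484.5 133.2 162.1] yaw 59.55 tilt [-0.0007 -0.0001] F [ 0.08 -1.13  0.46] M [-0.247 -0.091  0.164] w 13.0 g 58.8
avg F [ 0.67 -1.53 -0.05] M [-0.227 -0.118  0.126]
```

>>> {"op": "arm_command", "data": {
  "plan": [
    [[0,0,0],0,4],
    [[0,0,0],0,4],
    [[0,0,0],0,4],
    [[0,0,0],0,4],
    [[0,0,-0.5],0,4],
    [[0,0,-2],0,4],
    [[0,0,-4],0,4],
    [[0,0,-5],0,4],
    [[-3,0,-3],0,4],
    [[-3,0,0],0,4],
    [[0,0,0],0,4],
    [[0,0,0],0,4]
  ]
}}

```text
t: 22.18
position: [454.6, 81.9, 307.3]
eef_rot: [[0.507, 0.862, 0.0], [0.862, -0.507, 0.001], [0.001, -0.0, -1.0]]
ft_force: [-0.1, 0.2, 0.7]
grip_width: 40.0
grasp_force: 0.0
```

Run:
```python
from h import *
st(); m=viewer.camera_model("wrist"); pic,d=viewer.camera("wrist"); cv2.imwrite("pics/w4.png",pic[:,:,::-1])
for x in viewer.silhouettes("lid","wrist")[:1]:
    P,_=pts("wrist",d,x["region"],m); z=P[:,2]; print(x["confidence"],np.round(x["extent"]),np.percentile(z,99))
    b=P[z>172]; t=P[(z>150)&(z<163)&(np.hypot(P[:,0]-484.2,P[:,1]-133.9)<32)]
    w=cv2.fitLine(b[:,:2].astype(np.float32),cv2.DIST_L2,0,.01,.01).ravel(); print("bar z",np.median(b[:,2]),"yaw",np.degrees(np.arctan2(w[1],w[0])),b.mean(0))
    print("plate z",np.median(t[:,2]),"plane",np.linalg.lstsq(np.c_[t[:,:2]-[484,134],np.ones(len(t))],t[:,2],rcond=None)[0],cv2.minEnclosingCircle(t[:,:2].astype(np.float32)))
```

```text
t 22.18 p [454.6  81.9 307.3] yaw 59.52 tilt [0.0004 0.0006] F [-0.13  0.21  0.73] M [-0.006  0.048 -0.017] w 40.0 g 0.0
0.66 [318. 141.  99. 101.] 178.74002081410165
bar z 177.52627269964063 yaw 60.91084 [483.80944286 133.79292526 177.46889711]
plate z 157.63793785896343 plane [-9.21007005e-04 -1.33522329e-03  1.57640869e+02] ((484.20306396484375, 133.8996124267578), 31.995943069458008)
```

View pics/w4.png

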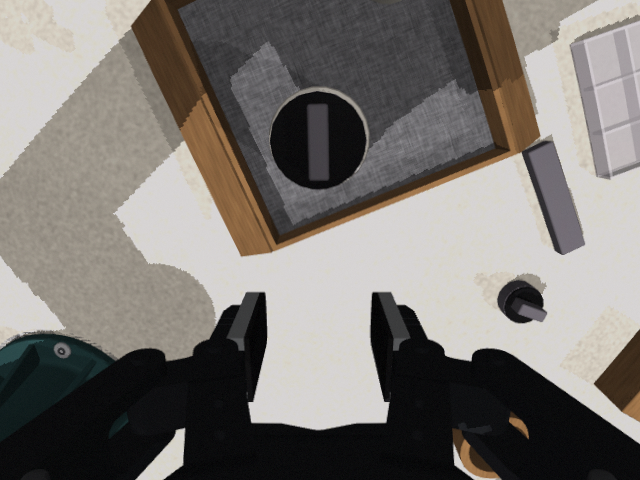

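The picture shows the lid level on the jar at (318,138), bar intact and gripper clear. Its plate is at the height expected when it is screwed home (157.6 mm measured, about 157.7 expected), so I'm handing in.

```bash
python3 -c "
from bench import r
print(r.job_done())"
```

```text
the job is handed in; nothing more can be done
None
```

The jar is closed with its own lid, level and screwed home to about 0.17 N m; the gripper let go and is clear, and the job was handed in after about 22 s of robot time.

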